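# Cap the rosette shaft and release its clamp

### The job

Take the dark steel push nut from the table and press it straight down the plain shaft of the rosette until it is fully home, flat against the brass backing disc. Then, with the push nut home, loosen the brass wing nut of the clamp (about a quarter turn anticlockwise seen from above) and swing its hinged bolt right out of the slotted lug, away from the clamp bar, until it lies down. Leave the tub, jar, mallet and loose flower where they are.

Things in the scene. Friction and masses are not known exactly. Their poses are not given: they have to be found in the camera images.
- jig: Fixed aluminium jig, plate 140 (x) x 210 (y) x 15 mm; origin: centre of its underside, z up; place and yaw vary. Its frame, mm: shaft at (0, 0) on a brass disc (flat top 92 across, z 27). Blue clamp bar along y at x 32 to 52, top z 40; bar hinge at y -75, 41 high. Its slotted lug: x 26 to 58, y 62 to 90, top z 42, slot open to +y, 2.5 mm lip at the open end; swing bolt at (42, 80).
- seat (a point): Centre of the brass disc's top face at the foot of the shaft, 27 mm above the table: the push nut's underside belongs here. Axes as the jig's.
- shaft_tip (a point): Tip of the upright plain steel shaft, 24 mm above the seat; shaft 12 mm across, its top 5 mm tapering to 6 mm.
- pushnut: Dark capped push nut, open side down; origin: centre of underside, z up. Flange 36 mm across, 6 high; cap 26 across; 32 high in all, flat top. Bore 15 across, 26 deep, four sprung teeth inside. The teeth meet the shaft's taper with the underside about 18 mm above the seat; from there it takes a straight push of about 10 to 20 N all the way; then it stays.
- wingnut (a joint): Turn of the brass wing nut: 0 tight, grows anticlockwise seen from above, stop at 1.6 rad (fully loose); starts between 0 and 0.2, so a quarter turn frees it. Takes 0.03 N m; stays where left; rises 4 mm per rad (quick thread). Up to about 0.6 rad it sits behind the lug's lip and the bolt cannot swing; from 1.2 it clears.
- wingnut_grip (a point): Middle of the wings, on the bolt's axis, 60 mm above the table when tight, 66 when loose. The wings are one flat upright blade 40 mm long, 8 thick, 18 high (9 above and below this point); hub below 16 across. Own y: along the blade; x: across it, the way to pinch. At joint 0 the blade lies along the jig's y, at 1.57 along the jig's x, square to the swing.
- swingbolt (a joint): Swing of the hinged eyebolt with its wing nut: 0 upright in the slot, grows as it swings out towards the jig's +y about a pivot along the jig's x, stop at 1.35 rad (lying down). Light; pushed past about 0.4 rad it falls to the stop by itself.
- swingbolt_eye (a point): The bolt's pivot in its eye, at (42, 80) mm in the jig's frame and 22 mm above the table; 38 mm below wingnut_grip when tight. The bolt, 8 mm across, ends 78 mm above the table.
- tub: Bystander: white round tub with a blue lid, 116 mm across, 72 mm high, origin under its centre. Leave alone.
- jar: Bystander: jar 60 mm across, 85 mm high, origin under its centre. Leave alone.
- mallet: Bystander: wooden mallet lying on the table, about 190 mm long and 44 mm high, handle along its own -x, origin on the table under the neck. Leave alone.
- flower: Bystander: loose silver flower ornament, about 58 mm across and 21 mm high, origin under its centre. Leave alone.

How it is judged:
By the outcome, as a careful person would: the job done as asked, in the order asked, and still so for the second after the job is handed in, with the robot touching nothing.
It also fails if it takes over 48 s, if anything falls off the work surface, if the arm or the gripper's body presses on something with over 40 N, if the wrist force passes 120 N, or if a joint passes its speed limit or range.

### The arm

A 6-joint arm with a two-finger parallel gripper is mounted at the origin on the work surface. World frame = base frame: x ahead of the robot, y to its left, z up, the work surface at z = 0. Lengths are in m, angles in rad, forces in N, time in s.
With the tool pointing down it reaches from about 0.35 to 0.975 m from the base axis. Payload 4.9 kg.
Tool frame: the origin (TCP) lies midway between the tips of the shut fingers; the grasp point (between the pads) lies 19 mm behind it (ctrl.tcp_to_grasp is the distance from the TCP to the grasp point, in m); z points along the fingers, y is the line along which they close (so a half turn about z gives the same grasp; the last joint's range is limited). The gripper opens to 85 mm and grips with 20 to 120 N. Pads are 22 mm wide; open, the fingers measure 114 mm over their backs; the gripper's body (76 mm by 85 mm) begins 54 mm behind the grasp point. The pads swing forward as they close: fully open they stand 13 mm farther back than shut.
Start: joints at [-0.119, 0.053, 1.613, -0, 1.476, -0.119], TCP at [0.625, 0, 0.231] pointing down, gripper open.
Joint ranges: [-3.01, 3.01], [-1.01, 2.22], [0.06, 2.58], [-1.02, 4.17], [0.09, 2.62], [-3.14, 3.14]. Speed limits (rad/s): [2.57, 2.57, 3.14, 3.14, 3.14, 3.14].

### API

Orientations are given as a rotation vector (axis times angle).
In Python, from station import ctrl gives the robot as it stands.
- The arm moves only by the shell command python3 jog.py 'ROWS' [FORCE]. ROWS is rows parted by semicolons, their numbers by spaces, 1 to 20 of them, each of 7 numbers: the finger opening in m, then dx, dy, dz in m, then a rotation vector rx, ry, rz in rad; each row is the pose to reach, as a shift and turn from the pose commanded when the command began, along the tool's axes at that moment; what a row does not reach only later rows make up. A row lasts 1/12 s, in which the tool goes at most 0.0417 m and 0.125 rad, less where a joint would pass 70% of its speed; a pose out of reach is approached as far as the arm can. The fingers move at their own pace and stop on an object; FORCE is the grip in N (left out, the last holds). Time passes only in rows, so rows that do not move let the fingers close. It prints the time, the measured TCP pose, the force, the opening and the grip force at its end.
- ctrl.get_obs(): the state, without advancing time (a new reading comes with each control period).
- ctrl.get_image(name): name is "scene" or "side" or "wrist"; returns the picture (420x560x3 uint8, red, green, blue); there is no depth.
- ctrl.camera_params(name): a dict with "fx", "fy", "cx", "cy" (pixels), "T" (4x4, takes a point from camera to world coordinates); the wrist camera has in their place "tool_from_camera" (4x4, takes a point from camera to tool coordinates, whose origin is the TCP and whose axes are the flange's). Camera axes: x right, y down, z forward; pixel columns grow to the right and rows downward; lengths in m; the calibration is good to about 2 mm. A picture is of the moment at which its call begins: read the wrist's pose just before it. camera_params takes no time and is no camera call.
- ctrl.finish_job(): hands the job in; it is judged then, once.
The state is a dict: "t": time; "q": joint angles; "dq": joint speeds; "effort": joint torques, N m; "tool_pos": TCP position; "tool_rot": TCP orientation; "contact_force": force on the tool from outside, world axes, zero at the start; "wrist_torque": the same for the moment, N m; "opening": finger opening in m; "grip_force": force on a finger pad.
Only numpy, scipy, OpenCV 4.12 (cv2) and the standard library are available. Lean on these libraries where they do the work, as an engineer would, in place of code of your own. Each camera call takes 0.05 s, during which the arm holds its last target. There are 200 camera calls.

## Working session

There is one attempt and no reset: what is moved stays moved. The work goes in short steps, Python scripts to look and compute and a shell command to move; the robot and the scene stay as the last step left them, time stands still between calls to the robot, and variables do not carry over. Pictures are saved under pics/ and viewed, at most 10 in all, crops included, and the job is handed in when it is done.

```bash
ls; mkdir -p pics; cat > h.py <<'E'
import numpy as np,cv2
from scipy.spatial.transform import Rotation as R
from station import ctrl
def snap(n,f):
    o=ctrl.get_obs(); im=ctrl.get_image(n); cv2.imwrite('pics/'+f,im[:,:,::-1]); return o
def camT(n,o=None):
    p=ctrl.camera_params(n)
    if 'T' in p: return p,np.array(p['T'])
    T=np.eye(4);T[:3,:3]=R.from_rotvec(o['tool_rot']).as_matrix();T[:3,3]=o['tool_pos']
    return p,T@np.array(p['tool_from_camera'])
def px2z(n,u,v,z,o=None):
    p,T=camT(n,o); d=T[:3,:3]@np.array([(u-p['cx'])/p['fx'],(v-p['cy'])/p['fy'],1.]); c=T[:3,3]
    return c+d*(z-c[2])/d[2]
def proj(n,P,o=None):
    p,T=camT(n,o); q=np.linalg.inv(T)@np.append(P,1.); return np.array([p['fx']*q[0]/q[2]+p['cx'],p['fy']*q[1]/q[2]+p['cy']])
E
python3 - <<'E'
from h import *
o=snap('scene','scene.png');snap('side','side.png');snap('wrist','wrist.png')
print(o)
for n in('scene','side'):print(camT(n))
print(camT('wrist',o))
a=[cv2.imread(f'pics/{n}.png') for n in('scene','side','wrist')]
E
```

```text
jog.py
pics
station.py
{'t': 0.0, 'q': array([-1.18997177e-01,  5.33436556e-02,  1.61431519e+00, -1.26215218e-05,
        1.47598732e+00, -1.18998376e-01]), 'dq': array([ 1.01943453e-03, -2.02881246e-04, -9.82776945e-05,  1.60759959e-05,
        3.66154144e-04, -4.79305775e-04]), 'effort': array([ 2.70554956e-04, -3.93670499e+01, -3.70175600e+01, -1.62778279e-04,
        6.93513779e-03, -6.06393527e-06]), 'tool_pos': array([6.24371027e-01, 7.38446243e-05, 2.30058540e-01]), 'tool_rot': array([-2.22030244e+00, -2.22030779e+00,  2.00846034e-03]), 'contact_force': array([-0.5654945 , -0.02590597, -0.94988439]), 'wrist_torque': array([-0.03792815,  0.06270628, -0.00154238]), 'grip_force': 0.0, 'opening': 0.08532299125447362}
({'fx': 431.64941117815516, 'fy': 431.64941117815516, 'cx': 286.32641023293695, 'cy': 208.3103750742093, 'T': array([[ 2.99549987e-01,  6.28228202e-01, -7.18052318e-01,
         1.47392371e+00],
       [ 9.54079488e-01, -1.98395545e-01,  2.24436044e-01,
        -2.48850035e-01],
       [-1.46132808e-03, -7.52308802e-01, -6.58809025e-01,
         8.65111711e-01],
     
[... 1134 characters left out ...]
l_from_camera': array([[ 1.79281009e-04, -9.60931906e-01, -2.76784828e-01,
         7.09341837e-02],
       [ 9.99999918e-01,  7.15294468e-05,  3.99393519e-04,
         6.99090206e-05],
       [-3.63991710e-04, -2.76784877e-01,  9.60931839e-01,
        -1.42905529e-01],
       [ 0.00000000e+00,  0.00000000e+00,  0.00000000e+00,
         1.00000000e+00]])}, array([[ 9.99998578e-01,  6.38391034e-04, -1.56077474e-03,
         6.24732379e-01],
       [ 1.81839590e-04, -9.60995903e-01, -2.76562546e-01,
         7.09749710e-02],
       [-1.67645318e-03,  2.76561869e-01, -9.60994653e-01,
         3.72980033e-01],
       [ 0.00000000e+00,  0.00000000e+00,  0.00000000e+00,
         1.00000000e+00]]))
```

View pics/scene.png

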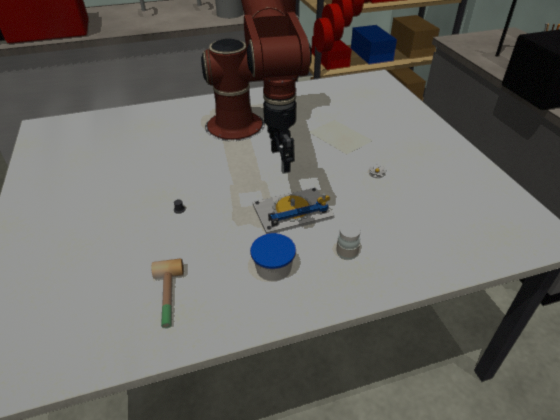

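View pics/wrist.png

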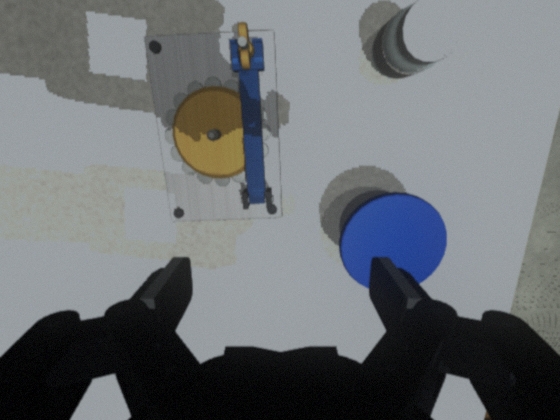

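The scene picture shows the push nut at about (179,206) and the jig at about (292,208). In the wrist picture the shaft is near (214,134) and the wing nut near (243,45). I'll enlarge both.

```bash
python3 - <<'E'
import cv2,numpy as np
w=cv2.imread('pics/wrist.png')[10:230,135:295]; w=cv2.resize(w,None,fx=2.7,fy=2.7,interpolation=cv2.INTER_CUBIC)
s=cv2.imread('pics/scene.png')[190:220,162:197]; s=cv2.resize(s,None,fx=10,fy=10,interpolation=cv2.INTER_CUBIC)
c=np.zeros((594,800,3),np.uint8); c[:w.shape[0],:w.shape[1]]=w; c[:300,440:790]=s
t=cv2.imread('pics/side.png'); c[320:320+262,440:790]=cv2.resize(t,(350,262))
cv2.imwrite('pics/m1.png',c)
from h import *
for z in(0,.032):print(px2z('scene',179,206,z))
for n,P in (('wrist',0),):pass
E
```

```text
[ 4.21786271e-01 -2.64352340e-01 -1.11022302e-16]
[ 0.46070425 -0.26377892  0.032     ]
```

View pics/m1.png

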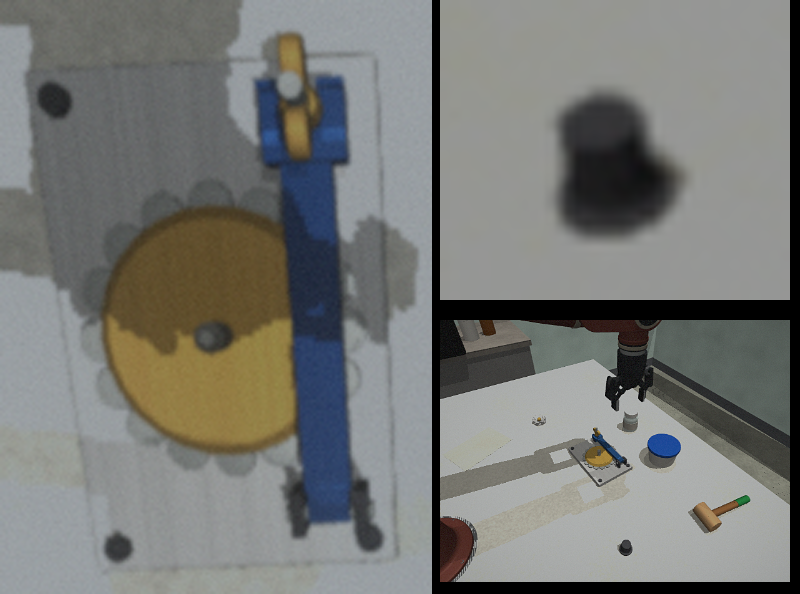

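```bash
python3 - <<'E'
from h import *
o=ctrl.get_obs()
C=lambda u,v:(135+u/2.7,10+v/2.7)
w=[px2z('wrist',*C(*c),.015,o) for c in((27,70),(376,55),(397,557),(102,573))]
for a in w:print(a)
for i in range(4):
    d=w[(i+1)%4]-w[i];print(np.linalg.norm(d),np.degrees(np.arctan2(d[1],d[0])))
print('mid',np.mean(w,0))
print('tip',px2z('wrist',*C(205,335),.051,o),'boltend',px2z('wrist',*C(290,83),.078,o),'disc',px2z('wrist',*C(206,329),.027,o))
print('nut',px2z('scene',178.2,201.6,.032),px2z('side',298,360,.02))
im=cv2.imread('pics/side.png');cv2.imwrite('pics/x.png',im)
g=im.max(2);m=(g[335:400,265:330]<70).astype('uint8');n,l,s,c=cv2.connectedComponentsWithStats(m);print(s,c+[265,335])
E
```

```text
[0.47997525 0.15888528 0.015     ]
[0.61791215 0.16414116 0.015     ]
[ 0.62653906 -0.04286773  0.015     ]
[ 0.48887348 -0.05078347  0.015     ]
0.13803699609578496 2.1821124181641633
0.20718857181204972 -87.6136289722219
0.13789297486183458 -176.7091313707885
0.20985748355466827 92.43014361870364
mid [0.55332498 0.05734381 0.015     ]
tip [0.55197818 0.05854701 0.051     ] boltend [0.59097348 0.13962432 0.078     ] disc [0.54712251 0.06003843 0.027     ]
nut [ 0.43972178 -0.26362869  0.032     ] [ 0.44302089 -0.26384351  0.02      ]
[[   0    0   65   65 3862]
 [  22   17   21   26  363]] [[297.03650958 367.14008286]
 [296.61157025 365.50964187]]
```

```bash
r="0.085 -0.264 -0.184 0.12 0 0 -1.61"; echo >/dev/null; python3 jog.py '0.085 -0.264 -0.184 0.12 0 0 -1.61;0.085 -0.264 -0.184 0.12 0 0 -1.61;0.085 -0.264 -0.184 0.12 0 0 -1.61;0.085 -0.264 -0.184 0.12 0 0 -1.61;0.085 -0.264 -0.184 0.12 0 0 -1.61;0.085 -0.264 -0.184 0.12 0 0 -1.61;0.085 -0.264 -0.184 0.12 0 0 -1.61;0.085 -0.264 -0.184 0.12 0 0 -1.61;0.085 -0.264 -0.184 0.12 0 0 -1.61;0.085 -0.264 -0.184 0.12 0 0 -1.61;0.085 -0.264 -0.184 0.12 0 0 -1.61;0.085 -0.264 -0.184 0.12 0 0 -1.61;0.085 -0.264 -0.184 0.12 0 0 -1.61;0.085 -0.264 -0.184 0.12 0 0 -1.61;0.085 -0.264 -0.184 0.12 0 0 -1.61'
python3 - <<'E'
from h import *
o=snap('wrist','w2.png');print(o['tool_pos'],o['tool_rot'],o['q'],proj('wrist',[.44,-.264,.032],o))
E
```

```text
t: 1.4
tool_pos: [0.4407, -0.2639, 0.111]
tool_rot: [0.062, -3.141, -0.001]
contact_force: [1.1, 0.2, -0.4]
opening: 0.085
grip_force: 0.0
[ 0.44071122 -0.26388647  0.11098386] [ 6.20852364e-02 -3.14052251e+00 -6.01072119e-04] [-6.84471790e-01 -1.08187835e-01  1.97855080e+00 -4.05560306e-06
  1.27182535e+00 -2.29479993e+00] [279.29615601 214.85458181]
```

View pics/w2.png

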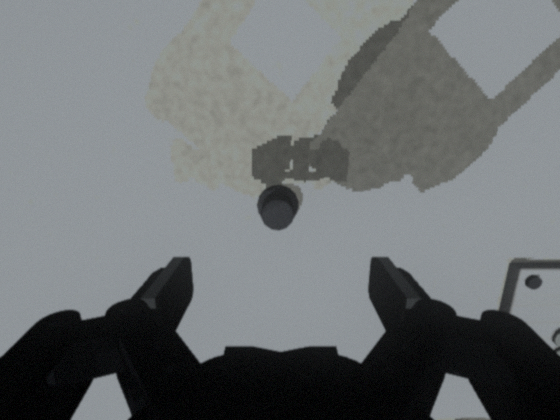

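The cap top is at (279,214), within 1 px of where my estimate puts it. Descending to grip.

```bash
python3 jog.py '0.085 0 0 0.04 0 0 0;0.085 0 0 0.08 0 0 0;0.085 0 0 0.102 0 0 0;0.085 0 0 0.102 0 0 0;0 0 0 0.102 0 0 0;0 0 0 0.102 0 0 0;0 0 0 0.102 0 0 0;0 0 0 0.102 0 0 0;0 0 0 0.102 0 0 0;0 0 0 0.102 0 0 0;0 0 0 0.102 0 0 0;0 0 0 0.102 0 0 0' 100
```

```text
t: 2.45
tool_pos: [0.4424, -0.2652, 0.0117]
tool_rot: [-0.061, 3.138, -0.004]
contact_force: [-0.9, 1.0, 5.9]
opening: 0.023
grip_force: 97.8
```

```bash
python3 jog.py '0 0 0 -0.04 0 0 0;0 0 0 -0.08 0 0 0;0 -0.124 0.317 -0.14 0 0 0;0 -0.124 0.317 -0.14 0 0 0;0 -0.124 0.317 -0.14 0 0 0;0 -0.124 0.317 -0.14 0 0 0;0 -0.124 0.317 -0.14 0 0 0;0 -0.124 0.317 -0.14 0 0 0;0 -0.124 0.317 -0.14 0 0 0;0 -0.124 0.317 -0.14 0 0 0;0 -0.124 0.317 -0.14 0 0 0;0 -0.124 0.317 -0.14 0 0 0;0 -0.124 0.317 -0.14 0 0 0;0 -0.124 0.317 -0.14 0 0 0'
python3 - <<'E'
from h import *
o=snap('wrist','w3.png');print(o['tool_pos'],o['tool_rot'],o['contact_force'])
s=snap('side','s3.png');snap('scene','c3.png')
print(proj('wrist',[.552,.058,.051],o))
for n in('side','scene'):print([proj(n,[.552,.058,z]) for z in(.027,.051)],proj(n,o['tool_pos']))
a=cv2.resize(cv2.imread('pics/w3.png')[150:420,100:460],None,fx=1.3,fy=1.3)
u,v=proj('side',[.552,.058,.1]).astype(int);b=cv2.resize(cv2.imread('pics/side.png' if 0 else 'pics/s3.png')[v-50:v+50,u-55:u+55],None,fx=3,fy=3,interpolation=2)
u2,v2=proj('scene',[.552,.058,.1]).astype(int);d=cv2.resize(cv2.imread('pics/c3.png')[v2-40:v2+60,u2-55:u2+55],None,fx=3,fy=3,interpolation=2)
c=np.zeros((600,800,3),np.uint8);c[:a.shape[0],:a.shape[1]]=a;c[:300,470:800]=b;c[300:,470:800]=d
print(u-55,v-50,u2-55,v2-40);cv2.imwrite('pics/m3.png',c)
E
```

```text
t: 3.62
tool_pos: [0.5519, 0.0567, 0.1489]
tool_rot: [0.06, -3.14, 0.001]
contact_force: [0.0, -0.6, -0.4]
opening: 0.0227
grip_force: 98.4
[0.55193791 0.05667894 0.14894061] [ 6.03573739e-02 -3.14016986e+00  8.31952942e-04] [ 0.00937789 -0.63516953 -0.42867427]
[281.14594138 209.07892935]
[array([254.02520578, 215.21706754]), array([253.74855321, 207.46787635])] [252.81146279 172.87318328]
[array([292.32228628, 205.10168849]), array([292.38515278, 198.91140257])] [292.20103054 172.03477643]
198 140 237 145
```

View pics/m3.png

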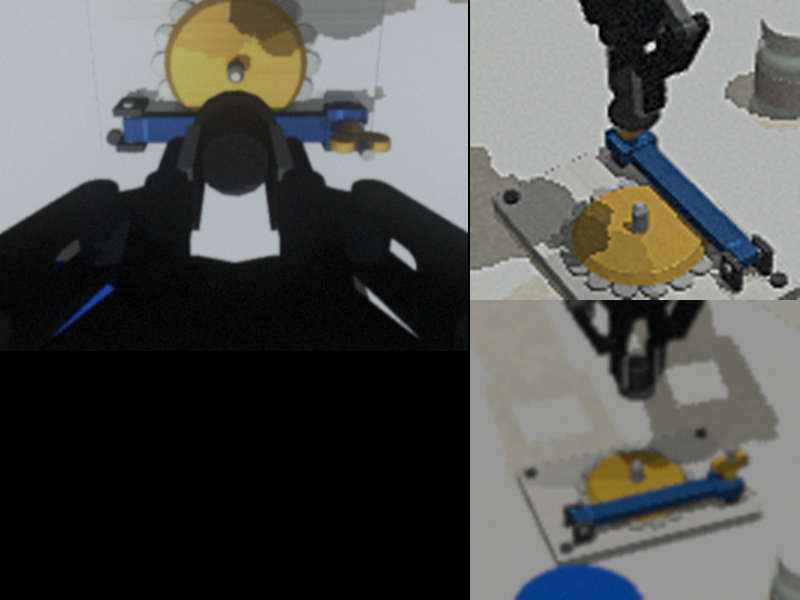

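The nut is held level. The shaft tip is at about (281,206) in the wrist view, (254.7,208) in the side view and (292.7,199.5) in the scene view. I'll zoom in further to get the fit.

```bash
python3 - <<'E'
from h import *
def cr(f,u,v,w,h,s):
    a=cv2.imread('pics/'+f)[v:v+h,u:u+w];return cv2.resize(a,None,fx=s,fy=s,interpolation=cv2.INTER_CUBIC)
c=np.zeros((600,800,3),np.uint8)
c[:300,:400]=cr('w3.png',261,185,40,30,10)
c[300:,:400]=cr('w3.png',240,215,80,60,5)
c[:300,400:]=cr('s3.png',234,188,40,30,10)
c[300:,400:]=cr('s3.png',232,158,40,30,10)
cv2.imwrite('pics/m4.png',c)
E
```

```text
(no output)
```

View pics/m4.png

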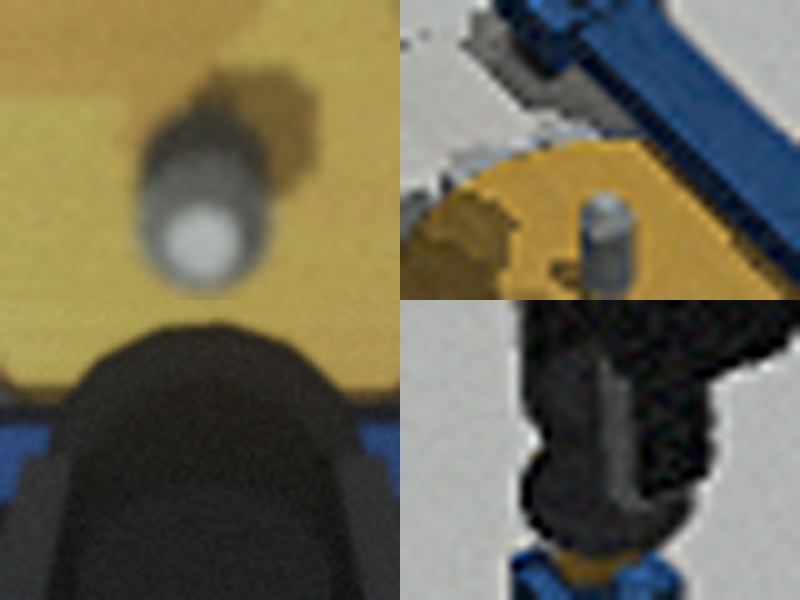

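```bash
python3 - <<'E'
from h import *
o=ctrl.get_obs();t=o['tool_pos'];print(t)
ring=lambda x,y,z:np.array([proj('wrist',[x+.018*np.cos(a),y+.018*np.sin(a),z],o) for a in np.linspace(0,6.28,60)])
for z in(.137,.143):
  for dx in(-.002,0,.002):
    r=ring(t[0]+dx,t[1],z);print(z,dx,r[:,1].min(),r[:,0].min(),r[:,0].max())
print(proj('side',[t[0],t[1],.140]),proj('scene',[t[0],t[1],.140]))
E
```

```text
[0.55195512 0.05626618 0.14885378]
0.137 -0.002 217.8712367276416 247.02660378882527 311.4606255213019
0.137 0 221.3700049024088 247.00277445484943 311.2252394288005
0.137 0.002 224.84516370198077 246.97910148118206 310.9913943615523
0.143 -0.002 221.40420643504814 245.83607489748834 312.56800534261936
0.143 0 225.01874439888638 245.81545589472563 312.3204975725571
0.143 0.002 228.608001421874 245.7949769848415 312.07466751163213
[253.04391628 176.41590575] [292.03871626 174.6445801 ]
```

```bash
python3 jog.py '0 -0.001 0.001 0.04 0 0 0;0 -0.001 0.001 0.075 0 0 0;0 -0.001 0.001 0.084 0 0 0;0 -0.001 0.001 0.088 0 0 0;0 -0.001 0.001 0.092 0 0 0;0 -0.001 0.001 0.092 0 0 0;0 -0.001 0.001 0.092 0 0 0' 110
```

```text
t: 4.35
tool_pos: [0.5543, 0.0585, 0.0588]
tool_rot: [-0.061, 3.139, -0.0]
contact_force: [0.3, -0.2, -0.3]
opening: 0.0222
grip_force: 108.4
```

```bash
python3 jog.py '0 0.001 -0.001 0 0 0 0;0 0.001 -0.001 0 0 0 0;0 0.001 -0.001 0.003 0 0 0;0 0.001 -0.001 0.006 0 0 0;0 0.001 -0.001 0.009 0 0 0' 120;python3 jog.py '0 0 0 0.003 0 0 0;0 0 0 0.006 0 0 0;0 0 0 0.008 0 0 0;0 0 0 0.010 0 0 0;0 0 0 0.010 0 0 0'
```

```text
t: 4.77
tool_pos: [0.5538, 0.0575, 0.0497]
tool_rot: [-0.062, 3.138, -0.001]
contact_force: [0.0, -0.4, 3.3]
opening: 0.0222
grip_force: 118.8
t: 5.18
tool_pos: [0.5531, 0.0575, 0.0388]
tool_rot: [-0.062, 3.14, -0.0]
contact_force: [1.2, -1.4, 3.4]
opening: 0.0221
grip_force: 119.0
```

```bash
python3 jog.py '0 0 0 0.002 0 0 0;0 0 0 0.003 0 0 0;0 0 0 0.003 0 0 0'
python3 - <<'E'
from h import *
o=snap('wrist','w5.png');s=snap('side','s5.png');snap('scene','c5.png');print(o['tool_pos'],o['contact_force'])
def cr(f,u,v,w,h,s):
    a=cv2.imread('pics/'+f)[v:v+h,u:u+w];return cv2.resize(a,None,fx=s,fy=s,interpolation=cv2.INTER_CUBIC)
c=np.zeros((600,800,3),np.uint8)
c[:300,:400]=cr('w5.png',180,130,200,150,2)
c[300:,:400]=cr('c5.png',262,175,60,45,400/60)
c[:300,400:]=cr('s5.png',224,180,60,45,400/60)
cv2.imwrite('pics/m5.png',c)
E
```

```text
t: 5.43
tool_pos: [0.5532, 0.0575, 0.0387]
tool_rot: [0.062, -3.14, 0.001]
contact_force: [-8.4, -1.7, 20.7]
opening: 0.0223
grip_force: 121.1
[0.55319749 0.05751671 0.03873703] [-8.37863556 -1.71678037 20.73087082]
```

View pics/m5.png

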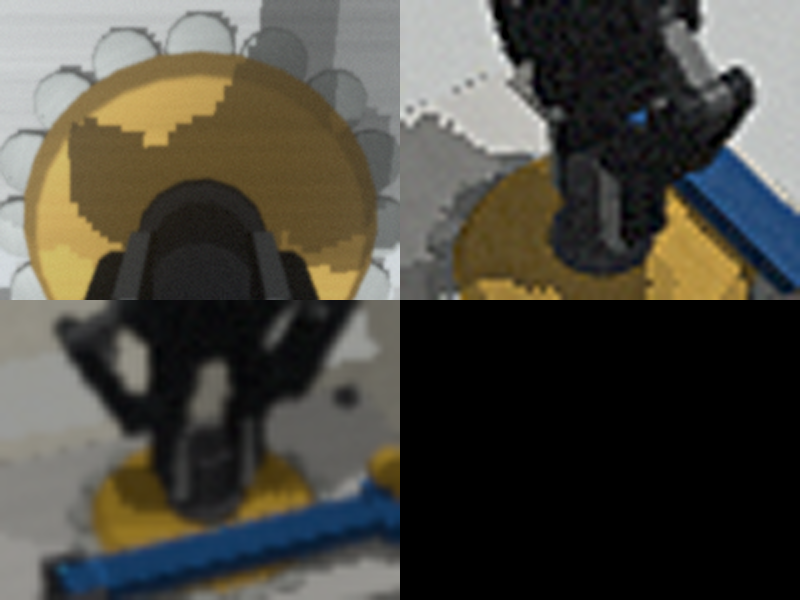

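The force jumped at TCP z 0.0387, exactly the home height, and the flange sits on the disc. I'll press a little firmer, release, then check the top height with shut fingers.

```bash
python3 jog.py '0 0 0 0.001 0 0 0;0 0 0 0.002 0 0 0;0 0 0 0.002 0 0 0'; python3 jog.py '0.022 0 0 -0.006 0 0 0;0.085 0 0 -0.006 0 0 0;0.085 0 0 -0.006 0 0 0;0.085 0 0 -0.006 0 0 0;0.085 0 0 -0.006 0 0 0;0.085 0 0 -0.045 0 0 0;0.085 0 0 -0.045 0 0 0;0 0 0 -0.045 0 0 0;0 0 0 -0.045 0 0 0;0 0 0 -0.045 0 0 0;0 0 0 -0.045 0 0 0;0 0 0 -0.045 0 0 0;0 0 0 -0.045 0 0 0;0 0 0 -0.045 0 0 0;0 0 0 -0.045 0 0 0' 60
```

```text
t: 5.83
tool_pos: [0.5533, 0.0575, 0.0387]
tool_rot: [0.062, -3.139, 0.001]
contact_force: [-15.8, -1.0, 33.3]
opening: 0.0224
grip_force: 122.4
t: 7.08
tool_pos: [0.5523, 0.0576, 0.0781]
tool_rot: [0.062, -3.141, -0.0]
contact_force: [0.2, 0.0, -0.0]
opening: -0.0001
grip_force: 0.0
```

Now probing the top with the shut fingers. Home means contact at z ≈ 0.059.

```bash
python3 jog.py '0 0 0 0.012 0 0 0;0 0 0 0.016 0 0 0;0 0 0 0.018 0 0 0;0 0 0 0.020 0 0 0;0 0 0 0.022 0 0 0;0 0 0 0.022 0 0 0'
```

```text
t: 7.58
tool_pos: [0.5526, 0.0576, 0.0591]
tool_rot: [0.062, -3.139, 0.0]
contact_force: [-8.1, 0.0, 18.2]
opening: 0.0002
grip_force: 9.0
```

The push nut is home, with its top at 0.0591. Now going over the wing nut and turning back.

```bash
python3 jog.py '0 0 0 -0.04 0 0 0;0.05 0 0 -0.065 0 0 0.1;0.05 -0.0414 0.0803 -0.065 0 0 1.53;0.05 -0.0414 0.0803 -0.065 0 0 1.53;0.05 -0.0414 0.0803 -0.065 0 0 1.53;0.05 -0.0414 0.0803 -0.065 0 0 1.53;0.05 -0.0414 0.0803 -0.065 0 0 1.53;0.05 -0.0414 0.0803 -0.065 0 0 1.53;0.05 -0.0414 0.0803 -0.065 0 0 1.53;0.05 -0.0414 0.0803 -0.065 0 0 1.53;0.05 -0.0414 0.0803 -0.065 0 0 1.53;0.05 -0.0414 0.0803 -0.065 0 0 1.53;0.05 -0.0414 0.0803 -0.065 0 0 1.53;0.05 -0.0414 0.0803 -0.065 0 0 1.53;0.05 -0.0414 0.0803 -0.065 0 0 1.53;0.05 -0.0414 0.0803 -0.065 0 0 1.53'
python3 - <<'E'
from h import *
o=snap('wrist','w6.png');print(o['tool_pos'],o['tool_rot'],o['q'][5])
M=R.from_rotvec(o['tool_rot']).as_matrix();print('yaw',np.arctan2(M[1,1],M[0,1]))
print(proj('wrist',[.5908,.1395,.078],o),proj('wrist',[.5908,.1395,.069],o))
a=cv2.imread('pics/w6.png')[130:330,180:380];cv2.imwrite('pics/m6.png',cv2.resize(a,None,fx=3,fy=3,interpolation=2))
E
```

```text
t: 8.92
tool_pos: [0.5903, 0.1394, 0.1207]
tool_rot: [-2.128, -2.31, 0.001]
contact_force: [-0.7, -0.1, -1.1]
opening: 0.0502
grip_force: 0.0
[0.59025188 0.13944364 0.12065988] [-2.12815312e+00 -2.30984346e+00  1.47430914e-03] 0.02750407356443332
yaw 0.08183372445593726
[280.93593469 233.49044157] [280.92214195 228.8071461 ]
```

View pics/m6.png

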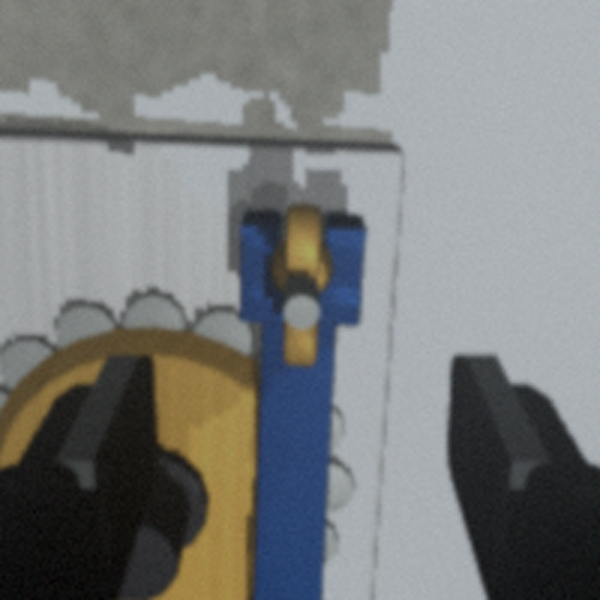

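The bolt end is at (280.7,234), as predicted, and the blade lies nearly along the tool's x (joint ≈ 0.03). Pinching.

```bash
python3 jog.py '0.05 0 0.0004 0.04 0 0 0.02;0.05 0 0.0004 0.068 0 0 0.02;0.05 0 0.0004 0.068 0 0 0.02;0 0 0.0004 0.068 0 0 0.02;0 0 0.0004 0.068 0 0 0.02;0 0 0.0004 0.068 0 0 0.02;0 0 0.0004 0.068 0 0 0.02;0 0 0.0004 0.068 0 0 0.02;0 0 0.0004 0.068 0 0 0.02' 30
```

```text
t: 9.72
tool_pos: [0.5905, 0.1397, 0.0559]
tool_rot: [-2.152, -2.286, 0.002]
contact_force: [-8.0, -1.2, 6.9]
opening: 0.0068
grip_force: 32.8
```

```bash
python3 jog.py '0 0 0 -0.0005 0 0 -0.12;0 0 0 -0.001 0 0 -0.24;0 0 0 -0.0015 0 0 -0.36;0 0 0 -0.002 0 0 -0.48;0 0 0 -0.0025 0 0 -0.6;0 0 0 -0.003 0 0 -0.72'
python3 jog.py '0 0 0 -0.0005 0 0 -0.12;0 0 0 -0.001 0 0 -0.24;0 0 0 -0.0015 0 0 -0.36;0 0 0 -0.002 0 0 -0.48;0 0 0 -0.0025 0 0 -0.6;0 0 0 -0.003 0 0 -0.71;0 0 0 -0.003 0 0 -0.71'
```

```text
t: 10.22
tool_pos: [0.5901, 0.1397, 0.0585]
tool_rot: [-1.2, -2.9, 0.002]
contact_force: [-8.9, -1.0, 6.4]
opening: 0.0073
grip_force: 32.3
t: 10.8
tool_pos: [0.5898, 0.1394, 0.0614]
tool_rot: [-0.12, -3.136, 0.001]
contact_force: [-8.5, -0.7, 6.2]
opening: 0.0072
grip_force: 31.9
```

```bash
python3 jog.py '0.03 0 0 0 0 0 0;0.03 0 0 0 0 0 0;0.03 0 0 0 0 0 0;0.03 0 0 -0.025 0 0 0;0.03 0 0 -0.05 0 0 0;0 0 -0.034 -0.05 0 0 0;0 0 -0.034 -0.05 0 0 0;0 0 -0.034 -0.05 0 0 0;0 0 -0.034 -0.02 0 0 0;0 0 -0.034 0 0 0 0;0 0 -0.034 0 0 0 0'
python3 - <<'E'
from h import *
o=snap('wrist','w7.png');snap('side','s7.png')
def cr(f,u,v,w,h,s):
    a=cv2.imread('pics/'+f)[v:v+h,u:u+w];return cv2.resize(a,None,fx=s,fy=s,interpolation=cv2.INTER_CUBIC)
u,v=proj('side',[.5908,.1395,.06]).astype(int)
c=np.zeros((300,800,3),np.uint8);c[:,:400]=cr('w7.png',80,0,400,300,1);c[:,400:]=cr('s7.png',u-40,v-30,80,60,5);cv2.imwrite('pics/m7.png',c)
E
```

```text
t: 11.72
tool_pos: [0.5844, 0.1059, 0.0538]
tool_rot: [-0.126, -3.129, 0.001]
contact_force: [-1.4, 0.4, -0.5]
opening: -0.0001
grip_force: 0.0
```

View pics/m7.png

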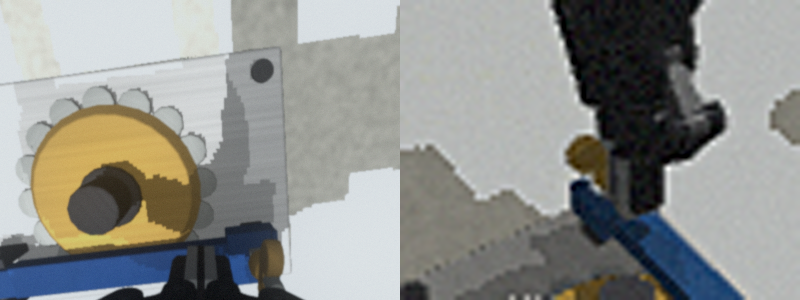

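The blade, at (265,258) in the left half, now lies along the jig's x and the push nut sits on the disc. Pushing the bolt outward.

```bash
python3 jog.py '0 0 0.01 0 0 0 0;0 0 0.016 0 0 0 0;0 0 0.022 0 0 0 0;0 0 0.027 0 0 0 0'; python3 jog.py '0 0 0.005 0 0 0 0;0 0 0.01 0 0 0 0;0 0 0.016 0 0 0 0;0 0 0.022 0 0 0 0;0 0 0.026 0 0 0 0;0 0 0.026 0 0 0 0'
```

```text
t: 12.15
tool_pos: [0.5914, 0.1337, 0.0606]
tool_rot: [0.126, 3.137, 0.001]
contact_force: [-0.4, -1.2, -0.3]
opening: -0.0001
grip_force: 0.1
t: 12.65
tool_pos: [0.5926, 0.1593, 0.0593]
tool_rot: [-0.126, -3.139, -0.0]
contact_force: [-0.5, -0.2, 0.6]
opening: 0.0003
grip_force: 0.0
```

```bash
python3 jog.py '0 0 0 -0.04 0 0 0;0 0 0 -0.08 0 0 0;0 0.03 -0.03 -0.1 0 0 0;0 0.06 -0.06 -0.12 0 0 0;0 0.09 -0.09 -0.12 0 0 0;0 0.12 -0.12 -0.12 0 0 0;0 0.12 -0.12 -0.12 0 0 0;0 0.12 -0.12 -0.12 0 0 0;0 0.12 -0.12 -0.12 0 0 0;0 0.12 -0.12 -0.12 0 0 0'
python3 - <<'E'
from h import *
snap('side','s8.png');snap('scene','c8.png')
def cr(f,u,v,w,h,s):
    a=cv2.imread('pics/'+f)[v:v+h,u:u+w];return cv2.resize(a,None,fx=s,fy=s,interpolation=cv2.INTER_CUBIC)
P=[.57,.11,.04];c=np.zeros((600,800,3),np.uint8)
for f,n,k in(('s8.png','side',0),('c8.png','scene',400)):
    u,v=proj(n,P).astype(int);c[:300,k:k+400]=cr(f,u-50,v-37,100,75,4)
    c[300:,k:k+400]=cr(f,0,0,560,420,400/560)
cv2.imwrite('pics/m8.png',c)
E
```

```text
t: 13.48
tool_pos: [0.464, 0.0488, 0.1796]
tool_rot: [0.127, 3.138, 0.0]
contact_force: [0.0, 0.1, 0.1]
opening: 0.0002
grip_force: 0.0
```

View pics/m8.png

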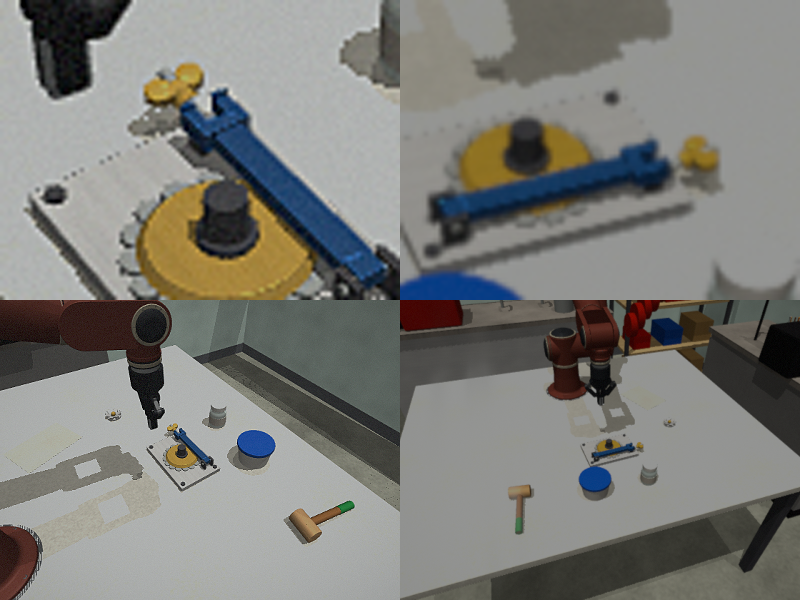

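The push nut is flat on the disc. The bolt lies down outside the lug, with its wings at (172,85) in the side crop. The bystanders have not moved and the arm is clear.

```bash
python3 -c "
from station import ctrl
print(ctrl.finish_job())"
```

```text
the job is handed in; nothing more can be done
None
```

The job is handed in: the push nut is home on the brass disc, the wing nut is loosened, the bolt is swung out and lying down, and the bystanders were left where they were (13.5 s on the robot clock).

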